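# Check a belt sander's tension yoke with a spring scale

### The arm

A 6-joint arm with a two-finger parallel gripper is mounted at the origin on the work surface. World frame = base frame: x ahead of the robot, y to its left, z up, the work surface at z = 0. Lengths are in m, angles in rad, forces in N, time in s.
With the tool pointing down it reaches from about 0.425 to 0.95 m from the base axis. Payload 14.7 kg.
Tool frame: the origin (TCP) lies on the front face of the gripper's body, between the roots of the fingers; the fingertips stand 73 mm ahead of it and the grasp point (between the pads) lies 54 mm ahead of it (ctrl.tip_extent is the distance from the TCP to the fingertips, in m); z points along the fingers, y is the line along which they close (so a half turn about z gives the same grasp; the last joint's range is limited). The gripper opens to 85 mm and grips with 20 to 120 N. Pads are 22 mm wide; open, the fingers measure 114 mm over their backs; the gripper's body (76 mm by 85 mm) begins 54 mm behind the grasp point. The pads swing forward as they close: fully open they stand 13 mm farther back than shut.
Start: joints at [1.125, 0.48, 1.596, -0, 1.065, -0.047], TCP at [0.252, 0.599, 0.304] pointing down, gripper open.
Joint ranges: [-2.75, 2.75], [-0.82, 2.05], [0.23, 2.67], [-1.56, 4.7], [0.09, 2.69], [-2.92, 2.92]. Speed limits (rad/s): [1.89, 1.89, 2.39, 3.01, 3.01, 3.01].

### API

Orientations are given as a rotation vector (axis times angle).
In Python, from cell import ctrl, imaging, finder gives the robot as it stands.
- The arm moves only by the shell command python3 -m crank 'ROWS' [FORCE]. ROWS is text: rows parted by semicolons, each of 7 numbers parted by spaces: the finger opening in mm, from 0 to 85.4, then the shift along the tool's x, y, z as a fraction of full scale, then the turn, a rotation vector about the tool's x, y, z as a fraction of full scale. A call has 1 to 12 rows; each row is the pose to reach, as a shift and turn from the pose commanded when the call began, along the tool's axes at that moment, turning the shorter way round; what a row does not reach only later rows make up. Full scale, the value 1, is 50 cm for a shift and pi rad for a turn. A row lasts 1/12 s, in which the tool goes at most 41.7 mm and 7.16 degrees, less where a joint would pass 70% of its speed; a pose out of reach is approached as far as the arm can. A call with a number of a shift or a turn outside -1 to 1 is refused whole. A call with a gripper value outside its range is refused whole. The fingers move at their own pace and stop on an object; FORCE is the grip in N (left out, the last holds). Time passes only in rows, so rows that repeat a pose let the fingers close. It gives the time, the measured TCP pose, the force, the opening and the grip force at its end, in the units of the state.
- ctrl.read_state(): the state, without advancing time (a new reading comes with each control period).
- imaging.capture(name): name is "scene" or "top"; returns a dict with "image" (420x560x3 uint8, blue, green, red), "depth" (420x560 float32, m along the optical axis (not along the pixel's ray), 0 where there is no reading), "camera_matrix" (3x3 intrinsics, pixels), "distortion" ([k1, k2, p1, p2, k3] as OpenCV has them; the pictures are not rectified), "R" (3x3) and "t" (3): a world point X has camera coordinates R X + t. Camera axes: x right, y down, z forward; pixel columns grow to the right and rows downward; lengths in m; the calibration is good to about 2 mm. A picture is of the moment at which its call begins.
- ctrl.hand_in(): hands the job in; it is judged then, once.
Trained networks look in a picture, given as the dict that the camera call returned (one of the last four; its "shot" number tells which), for a name from the list of things; names that differ only in an ending like _2 or _b are one class to them, and where a whole thing is asked for, a point or a joint stands for the part that bears it (a point fixed in the world has none). Each returns a list of dicts, best first, with "score" (0 to 1); they miss things now and then, are a little off and sometimes report something else, mostly with a low value. They report only what shows in the picture. A call takes as long as a camera call.
- finder.boxes_of(label, picture): "box" ([left, top, right, bottom] in pixels, round what is visible of it).
The state is a dict: "time_s": time; "joints": joint angles; "dq": joint speeds; "tau": joint torques, N m; "eef_pos": TCP position; "eef_rot": TCP orientation; "force": force on the tool from outside, world axes, zero at the start; "torque": the same for the moment, N m; "grip_width": finger opening in m; "gripper_force": force on a finger pad.
Only numpy, scipy, OpenCV 4.12 (cv2) and the standard library are available. Lean on these libraries where they do the work, as an engineer would, in place of code of your own. Each camera call takes 0.05 s, during which the arm holds its last target. There are 200 camera calls.

### The job

Take the spring scale from the wooden board, hook it over the cross-bar of the belt sander's sprung tension yoke and pull in line with the yoke until the scale's pointer stands at its cursor clip, and hold it there for a second. Then ease it back without letting the yoke snap home, unhook, and lay the scale flat on the wooden board again.

Things in the scene. Friction and masses are not known exactly. Their poses are not given: they have to be found in the camera images.
- scale: Hand spring scale, 0.31 kg, 235 mm long. Origin: centre of the underside of its black grip block (90 x 32 x 36 mm high, x -45 to 45); +x runs to the hook, +z up. In front an aluminium rail (30 wide, 6 thick, underside z 0) to x 136, ending in a 36 mm high plate. A sprung rod with a pointer disc and hook slides out along +x.
- scale_grip (a point): Where to grip the scale, across its y (32 mm): middle of the grip block, 22 mm above its underside, so the fingertips clear the board. Axes as the scale's.
- scale_rod (a joint): How far the scale's rod is pulled out of the grip block, m: 0 home, end stop at 0.070. The spring gives 0.30 N per mm (9 N at 30 mm), no preload.
- pointer (a point): Centre of the white pointer disc (24 mm across, 3 mm thick) on the rod: scale frame (60 mm + scale_rod, 0, 24 mm).
- hook (a point): Middle of the hook's bight, moves with the rod: scale frame (166 mm + scale_rod, 0, 20 mm), on the rod's lower side. The rod (8 mm thick, axis z 24) runs straight from the end plate and bends straight down 20 mm ahead of this point, tip at z 2: open underneath, 46 mm of free rod between plate and bend. The bar goes under the rod, on the grip side of the bent tip (inner face 16 mm ahead).
- scale_cursor (a joint): Where the cursor clip is set along the rail, m, in the same measure as scale_rod: the pointer stands at the cursor when scale_rod equals scale_cursor. Set before the start to 0.030 to 0.045; it stays there.
- cursor (a point): Middle of the cursor clip, a dark steel arch (4 mm thick along x, 40 mm wide) over the rail: scale frame (60 mm + scale_cursor, 0, 24 mm). The pointer passes through it.
- board: Fixed wooden board 270 (x) x 220 (y) x 15 mm; origin: centre of its underside. A strip 240 x 20 mm with cutters stands along its +y edge (centre y 97 mm, top at z 49 mm); the rest is flat.
- board_top (a point): Centre of the board's top face; axes as the board's.
- sander: Fixed bench belt sander with a grey body 260 x 120 mm and brown belt on top (115 mm high; a work stop at its back end to 150 mm). Origin: centre of its underside; its nose with the yoke looks to its own -x. The body begins at x -110, its base plate (18 mm high) at x -150 mm; a motor sticks out on its +y side.
- yoke_bar (a point): Middle of the yoke's cross-bar, moves with the yoke: a horizontal steel bar 8 mm thick and 90 mm long along the sander's y, axis 80 mm above the bench, 90 mm in front of the sander's body at rest, held by two 8 mm side rods at y -45 and 45 mm; free above and below. Pull it along the sander's -x.
- yoke (a joint): How far the yoke is pulled out along the sander's -x, m: 0 home, stop at 0.042. A hidden spring and dead weight pull it home; its resistance varies (it starts to give at 3 to 9 N and moves 1 to 40 mm by the time the scale is at its cursor) and cannot be seen beforehand: feel it or watch the pointer.
- wrench: bystander: open-ended steel wrench 160 mm long lying flat, under 15 mm high; may lie below the path of the pull. Leave alone. Origin: about the middle of its underside.
- driver: bystander: screwdriver 180 mm long lying on the bench. Leave alone. Origin: about the middle of its underside.
- oil: bystander: grey bottle, 60 mm across, 160 mm high. Leave alone. Origin: about the middle of its underside.
- jar: bystander: clear jar, 70 mm across, 90 mm high. Leave alone. Origin: about the middle of its underside.
- carton: bystander: small cardboard box 80 x 110 x 60 mm. Leave alone. Origin: about the middle of its underside.
- cup: bystander: white mug, 76 mm across, 90 mm high. Leave alone. Origin: about the middle of its underside.

How it is judged:
On the way, in this order (a step that is already met when the one before it is completed fails the run):
1. The scale's hook pulls on the yoke's bar, the scale is within 15 degrees of the yoke's line of travel, and the pointer stands within 4 mm of the cursor clip, held for 1 s (contact force between scale_rod and yoke above 5 N and x of pointer in the frame of cursor between -0.004 and 0.004 m and angle between the x axis of scale and the x axis of sander, either way round below 0.262 rad), for 1 s.
2. The yoke is back home (within 2 mm) and the hook is off the bar, more than 50 mm from it (value of joint yoke below 0.002 m and distance between hook and yoke_bar above 0.05 m), for 0.2 s.
At the end, for the whole second after the job is handed in: Scale flat on the board (underside within 4 mm, level within 0.1 rad), released, at rest; from board centre its grip within 120 mm along (x) and -100 to 75 mm across (y), its hook within 160 mm and -110 to 90 mm, clear of the strip; rod in within 3 mm, yoke home within 2 mm (x of scale_grip in the frame of board_top between -0.12 and 0.12 m and y of scale_grip in the frame of board_top between -0.1 and 0.075 m and x of hook in the frame of board_top between -0.16 and 0.16 m and y of hook in the frame of board_top between -0.11 and 0.09 m and z of scale_grip in the frame of board_top between 0.018 and 0.026 m and angle between scale's own z axis and vertical below 0.1 rad and linear speed of scale below 0.02 m/s and value of joint yoke below 0.002 m and value of joint scale_rod below 0.003 m); the robot touches nothing.
It fails at once if The scale is overstretched: its rod pulled out more than 60 mm (value of joint scale_rod above 0.06 m).
It fails at once if The yoke snaps home faster than 0.2 m/s (velocity of joint yoke below -0.2 m/s).
It fails at once if The fingers push or pull on the yoke with more than 2 N (contact force between the fingers and yoke above 2 N).
It fails at once if A bystander (wrench, screwdriver, bottle, jar, carton or mug) is moved more than 20 mm (distance of any of wrench, driver, oil, jar, carton, cup from where it was at the start of the episode above 0.02 m).
It also fails if it takes over 58 s, if anything falls off the work surface, if the arm or the gripper's body presses on something with over 40 N, if the wrist force passes 120 N, or if a joint passes its speed limit or range.

## Working session

There is one attempt and no reset: what is moved stays moved. The work goes in short steps, Python scripts to look and compute and a shell command to move; the robot and the scene stay as the last step left them, time stands still between calls to the robot, and variables do not carry over. Pictures are saved under pics/ and viewed, at most 10 in all, crops included, and the job is handed in when it is done.

```bash
ls; mkdir -p pics; cat > h.py <<'E'
import numpy as np, cv2
from cell import ctrl, imaging, finder
from scipy.spatial.transform import Rotation as Ro
def cloud(p):
    d=p["depth"];h,w=d.shape
    u,v=np.meshgrid(np.arange(w),np.arange(h))
    n=cv2.undistortPoints(np.stack([u,v],-1).reshape(-1,1,2).astype(np.float64),p["camera_matrix"],np.array(p["distortion"])).reshape(h,w,2)
    c=np.dstack([n*d[...,None],d])
    X=(c-np.array(p["t"]))@np.array(p["R"])
    X[d==0]=np.nan
    return X
E
python3 - <<'E'
from h import *
for n in ("scene","top"):
    p=imaging.capture(n); cv2.imwrite(f"pics/{n}0.png",p["image"]); X=cloud(p)
    for l in ("scale","board","sander","yoke","pointer","cursor","hook","wrench","driver","oil","jar","carton","cup"):
        try:
            for b in finder.boxes_of(l,p)[:2]:
                x0,y0,x1,y1=map(int,b["box"]); print(n,l,round(b["score"],2),(x0,y0,x1,y1),np.round(np.nanmedian(X[y0:y1+1,x0:x1+1].reshape(-1,3),0),3))
        except Exception as e: print(l,e)
print(ctrl.read_state())
E
```

```text
pics
scene scale 0.88 (190, 159, 237, 189) [ 0.558 -0.287  0.018]
scene board 0.94 (167, 152, 266, 207) [ 0.557 -0.251  0.015]
scene sander 0.59 (309, 220, 480, 359) [0.616 0.458 0.016]
scene yoke 0.74 (310, 219, 341, 248) [0.519 0.192 0.002]
scene pointer 0.67 (209, 173, 238, 185) [ 0.551 -0.235  0.022]
scene cursor 0.69 (193, 161, 238, 191) [ 0.56  -0.272  0.017]
scene cursor 0.53 (218, 172, 226, 183) [ 0.554 -0.234  0.033]
scene hook 0.57 (208, 168, 241, 190) [ 0.549 -0.234  0.017]
scene wrench 0.59 (189, 158, 238, 192) [ 0.56  -0.281  0.017]
scene wrench 0.53 (247, 208, 264, 244) [0.623 0.016 0.002]
scene driver 0.67 (171, 197, 211, 238) [ 0.762 -0.103  0.04 ]
scene driver 0.48 (311, 194, 321, 222) [0.437 0.084 0.008]
scene oil 0.55 (152, 164, 175, 221) [ 0.775 -0.215  0.044]
scene oil 0.23 (168, 155, 265, 210) [ 0.567 -0.233  0.015]
scene jar 0.77 (214, 221, 241, 261) [0.77  0.08  0.057]
scene carton 0.72 (170, 199, 213, 236) [ 0.761 -0.104  0.041]
scene cup 0.81 (373, 202, 406, 240) [0.404 0.317 0.067]
scene cup 0.67 (217, 170, 228, 184) [ 0.552 -0.235  0.029]
top scale 0.79 (3
[... 1093 characters left out ...]
 188, 213, 223) [0.577 0.249 0.006]
{'time_s': 1.4, 'joints': array([ 1.12537755e+00,  4.80158117e-01,  1.59628484e+00, -1.73204691e-05,
        1.06508058e+00, -4.65865916e-02]), 'dq': array([-0.0010751 , -0.00171708,  0.00204273,  0.00067153, -0.00164678,
       -0.00050369]), 'tau': array([-2.40265126e-04, -9.50506353e+01, -4.30623257e+01, -1.61067942e-04,
        1.37264535e-03, -3.99525959e-05]), 'eef_pos': array([0.25240328, 0.59900273, 0.30392941]), 'eef_rot': array([6.22321008e-01, 3.07930558e+00, 9.95131678e-05]), 'force': array([-0.3616141 ,  0.54869386, -0.68882971]), 'torque': array([ 0.02236725, -0.01067831, -0.02865584]), 'gripper_force': 0.0, 'grip_width': 0.08569800739974734}
```

```bash
python3 - <<'E'
from h import *
t=cv2.imread("pics/top0.png");s=cv2.imread("pics/scene0.png")
a=cv2.resize(t[150:290,60:440],None,fx=2.1,fy=2.1,interpolation=2)
b=cv2.resize(s[140:290,150:415],None,fx=1.98,fy=1.98,interpolation=2)
m=np.zeros((600,800,3),np.uint8); m[:a.shape[0],:a.shape[1]]=a; m[300:300+b.shape[0],:b.shape[1]]=b
cv2.imwrite("pics/m0.png",m)
E
```

```text
(no output)
```

View pics/m0.png

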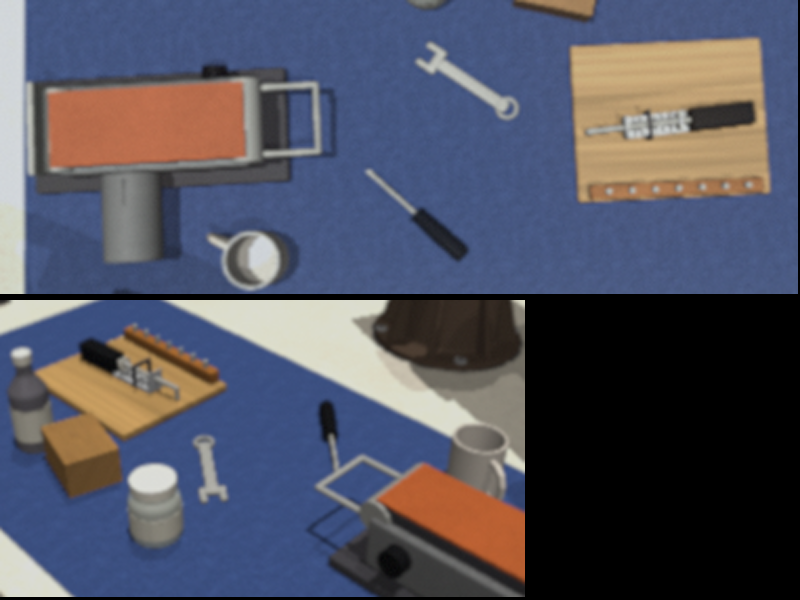

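The top view shows the sander on the left with its yoke bar near column 318 of the mosaic, nose to the right (-y). The scale is on the board at columns 585-755, with its hook to the left (+y). The cutter strip is on the board's near side, the wrench and driver lie near the gap, and the cup stands below the sander.

```bash
python3 - <<'E'
from h import *
def rect(P,n):
    (c,s,a)=cv2.minAreaRect((P[:,:2]*1000).astype(np.float32)); print(n,len(P),np.round(c,1),np.round(s,1),round(a,2),'zmed',round(np.median(P[:,2]),4))
for n in ("top","scene"):
    p=imaging.capture(n); cv2.imwrite(f"pics/{n}1.png",p["image"]); X=cloud(p); I=p["image"].astype(int)
    np.savez(f"/tmp/{n}.npz",X=X,I=I)
    x,y,z=X[...,0],X[...,1],X[...,2]; br=I.max(-1)
    reg=(x>.44)&(x<.68)&(y<-.12)&(y>-.42)
    f=lambda m:X[m]
    rect(f(reg&(br<70)&(z>.038)&(z<.06)),n+" grip")
    B=f(reg&(abs(z-.015)<.006)&(I[...,2]-I[...,0]>40)); rect(B,n+" board")
    red=(I[...,2]-I[...,0]>60)&(z>.1)&(z<.13)&(y>.2); rect(f(red),n+" belt")
    yk=(y>.17)&(y<.33)&(x>.45)&(x<.65)&(z>.06)&(z<.1); Y=f(yk); rect(Y,n+" yoke")
    e=Y[Y[:,1]<np.percentile(Y[:,1],30)]; print('bar',np.median(e,0).round(3), np.percentile(Y,[1,50,99],axis=0).round(3).tolist())
E
```

```text
top grip 290 [ 558.7 -336.9] [28.3 86.3] 5.28 zmed 0.0513
top board 4819 [ 559.1 -272. ] [217.9 268.6] 1.0 zmed 0.0152
top belt 3311 [564.9 437.3] [100.7 262.1] 1.29 zmed 0.1148
top yoke 336 [564.9 269.3] [119.2 118.1] 89.09 zmed 0.0846
bar [0.566 0.215 0.083] [[0.507, 0.211, 0.068], [0.558, 0.254, 0.085], [0.619, 0.328, 0.1]]
scene grip 147 [ 561.7 -304.3] [ 30.1 144. ] 4.95 zmed 0.0495
scene board 2002 [ 561.5 -267.4] [219.1 274.7] 1.19 zmed 0.0154
scene belt 3477 [564.7 435.2] [104.9 265.1] 1.02 zmed 0.115
scene yoke 384 [574.4 272.2] [117.9 106.8] 88.57 zmed 0.0829
bar [0.573 0.219 0.083] [[0.522, 0.214, 0.063], [0.616, 0.267, 0.083], [0.628, 0.33, 0.099]]
```

```bash
cat >> h.py <<'E'
def Rt(yaw_deg):  # tool down, tool y axis at yaw_deg in world
    a=np.radians(yaw_deg); y=np.array([np.cos(a),np.sin(a),0]); z=np.array([0,0,-1.]); return np.c_[np.cross(y,z),y,z]
def calc(*wps):
    s=ctrl.read_state(); R=Ro.from_rotvec(s["eef_rot"]).as_matrix()
    for x,y,z,yaw in wps:
        d=R.T@(np.array([x,y,z])-s["eef_pos"])/.5; w=Ro.from_matrix(R.T@Rt(yaw)).as_rotvec()/np.pi
        print(np.round(d,4),np.round(w,4),'rows',round(max(np.linalg.norm(d)*.5/.0417,np.linalg.norm(w)*180/7.16),1))
E
python3 -c "
from h import *
calc((.50,.15,.30,5.3),(.559,-.337,.30,5.3))"
```

```text
[-0.8051 -0.6352  0.0078] [-0.      0.      0.3436] rows 12.3
[-1.2921 -1.4869  0.0079] [-0.      0.      0.3436] rows 23.6
```

```bash
python3 -m crank '85 -.8 -.63 0 0 0 .3436;85 -.8 -.63 0 0 0 .3436;85 -.8 -.63 0 0 0 .3436;85 -.8 -.63 0 0 0 .3436;85 -.8 -.63 0 0 0 .3436;85 -.8 -.63 0 0 0 .3436;85 -.8 -.63 0 0 0 .3436;85 -.8 -.63 0 0 0 .3436;85 -.8 -.63 0 0 0 .3436;85 -.8 -.63 0 0 0 .3436;85 -.8 -.63 0 0 0 .3436;85 -.8 -.63 0 0 0 .3436' 
python3 -c "
from h import *
calc((.559,-.337,.20,5.3))"
```

```text
time_s: 2.5
eef_pos: [0.4949, 0.1594, 0.3042]
eef_rot: [2.116, 2.322, 0.001]
force: [1.3, 0.5, -0.7]
grip_width: 0.085
gripper_force: 0.0
[-1.0005  0.0358  0.2082] [ 0.0002 -0.      0.    ] rows 12.3
```

```bash
python3 -m crank '85 -1 .036 .208 0 0 0;85 -1 .036 .208 0 0 0;85 -1 .036 .208 0 0 0;85 -1 .036 .208 0 0 0;85 -1 .036 .208 0 0 0;85 -1 .036 .208 0 0 0;85 -1 .036 .208 0 0 0;85 -1 .036 .208 0 0 0;85 -1 .036 .208 0 0 0;85 -1 .036 .208 0 0 0;85 -1 .036 .208 0 0 0;85 -1 .036 .208 0 0 0' 
python3 -c "
from h import *
calc((.559,-.337,.091,5.3))"
```

```text
time_s: 3.5
eef_pos: [0.5569, -0.3263, 0.2017]
eef_rot: [2.116, 2.321, 0.0]
force: [1.6, -0.2, 0.9]
grip_width: 0.0847
gripper_force: 0.0
[-0.0216  0.0022  0.2215] [ 0.0001  0.     -0.0001] rows 2.7
```

```bash
python3 -m crank '85 -.015 .002 .1 0 0 0;85 -.015 .002 .2 0 0 0;85 -.015 .002 .215 0 0 0;85 -.015 .002 .215 0 0 0;85 -.015 .002 .215 0 0 0;85 -.015 .002 .215 0 0 0' 
python3 -c "
from h import *
calc((.559,-.337,.091,5.3))"
```

```text
time_s: 4.0
eef_pos: [0.5595, -0.3318, 0.0963]
eef_rot: [2.115, 2.321, 0.0]
force: [0.8, 0.1, 1.5]
grip_width: 0.0851
gripper_force: 0.0
[-0.0102 -0.002   0.0105] [0.0004 0.0004 0.0001] rows 0.2
```

```bash
python3 -m crank '85 -.01 0 .01 0 0 0;85 -.01 0 .01 0 0 0;20 -.01 0 .01 0 0 0;20 -.01 0 .01 0 0 0;20 -.01 0 .01 0 0 0;20 -.01 0 .01 0 0 0;20 -.01 0 .01 0 0 0;20 -.01 0 .01 0 0 0;20 -.01 0 .01 0 0 0;20 -.01 0 .01 0 0 0;20 -.01 0 .01 0 0 0' 70
```

```text
time_s: 4.92
eef_pos: [0.5594, -0.3365, 0.0901]
eef_rot: [2.116, 2.321, 0.0]
force: [-1.0, 1.9, 6.0]
grip_width: 0.031
gripper_force: 70.3
```

```bash
python3 -m crank '20 0 0 -.05 0 0 0;20 0 0 -.12 0 0 0;20 0 0 -.2 0 0 0;20 0 0 -.2 0 0 0;20 0 0 -.2 0 0 0' 
python3 - <<'E'
from h import *
p=imaging.capture("scene");q=imaging.capture("top")
m=np.zeros((600,800,3),np.uint8)
a=cv2.resize(p["image"][110:210,150:290],None,fx=3,fy=3,interpolation=2);b=cv2.resize(q["image"][170:250,320:440],None,fx=3.2,fy=3.2,interpolation=2)
m[:300,:420]=a;m[300:556,:384]=b;cv2.imwrite("pics/m1.png",m)
calc((.569,.04,.16,0.9),)
np.savez("/tmp/s2.npz",X=cloud(p),I=p["image"],Xt=cloud(q),It=q["image"])
E
```

```text
time_s: 5.33
eef_pos: [0.5601, -0.3371, 0.1919]
eef_rot: [2.113, 2.319, 0.001]
force: [-0.0, 0.6, -3.5]
grip_width: 0.0311
gripper_force: 70.8
[0.7471 0.0902 0.0582] [-0.0003 -0.0002  0.0245] rows 9.0
```

View pics/m1.png

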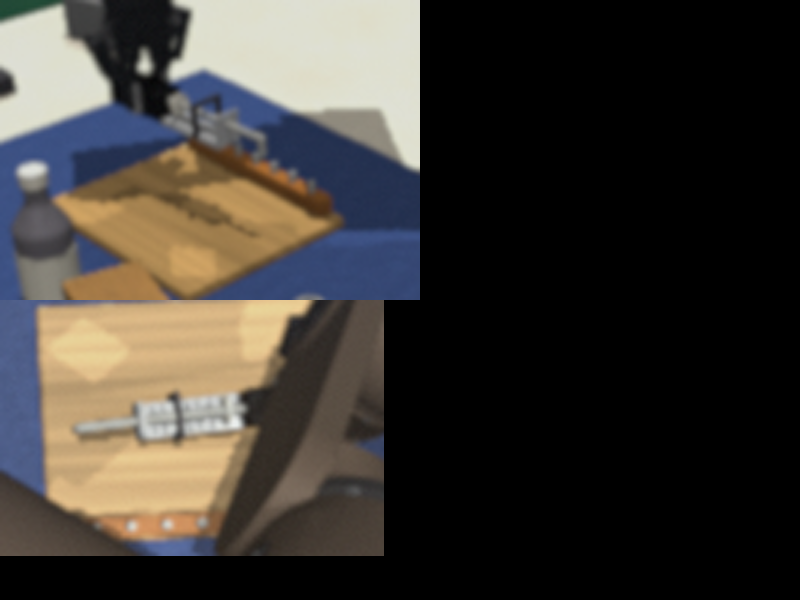

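The scale is held level. The dark cursor arch is at about (175,418) in the lower crop, and the hook end is at (76,430).

```bash
python3 - <<'E'
from h import *
d=np.load("/tmp/s2.npz"); s=ctrl.read_state()["eef_pos"]
for X,I,n in ((d["X"],d["I"],'scene'),(d["Xt"],d["It"],'top')):
    I=I.astype(int)
    m=(X[...,2]>.09)&(X[...,2]<.175)&(X[...,1]>-.30)&(X[...,1]<-.1)&(abs(X[...,0]-.55)<.06)
    P=X[m]; br=I[m].max(-1); 
    print(n,len(P),'max y',np.sort(P[:,1])[-8:].round(3), P[P[:,1]>np.percentile(P[:,1],90)].mean(0).round(3))
    for a in np.arange(-.30,-.13,.006):
        k=abs(P[:,1]-a)<.003
        if k.any(): print(round(a-s[1],3),k.sum(),'x',P[k,0].min().round(3),P[k,0].max().round(3),'zmax',P[k,2].max().round(3),'br',br[k].min(),int(np.median(br[k])))
E
```

```text
scene 395 max y [-0.152 -0.151 -0.15  -0.15  -0.15  -0.149 -0.149 -0.148] [ 0.546 -0.161  0.137]
0.036 18 x 0.546 0.575 zmax 0.157 br 12 19
0.042 45 x 0.541 0.572 zmax 0.153 br 10 51
0.048 8 x 0.54 0.57 zmax 0.125 br 103 119
0.054 28 x 0.541 0.572 zmax 0.154 br 103 118
0.06 19 x 0.547 0.57 zmax 0.152 br 94 123
0.066 13 x 0.54 0.571 zmax 0.145 br 87 121
0.072 8 x 0.556 0.57 zmax 0.144 br 101 123
0.078 10 x 0.537 0.566 zmax 0.125 br 95 123
0.084 10 x 0.541 0.568 zmax 0.145 br 75 117
0.09 9 x 0.537 0.556 zmax 0.146 br 76 107
0.096 24 x 0.531 0.571 zmax 0.16 br 67 96
0.102 47 x 0.533 0.573 zmax 0.162 br 56 80
0.108 12 x 0.551 0.572 zmax 0.146 br 55 119
0.114 9 x 0.548 0.565 zmax 0.146 br 104 125
0.12 4 x 0.556 0.564 zmax 0.142 br 99 117
0.126 13 x 0.531 0.565 zmax 0.151 br 93 112
0.132 67 x 0.534 0.565 zmax 0.155 br 82 101
0.138 5 x 0.548 0.564 zmax 0.154 br 95 111
0.144 4 x 0.546 0.552 zmax 0.145 br 112 127
0.15 4 x 0.547 0.551 zmax 0.147 br 118 130
0.156 5 x 0.546 0.55 zmax 0.145 br 100 124
0.162 3 x 0.545 0.549 zmax 0.143 br 97 119
0.168 3 x 0.548 0.548 zmax 0.146 br 105 123
0.174 5 x
[... 651 characters left out ...]
0.096 26 x 0.531 0.565 zmax 0.161 br 84 128
0.102 48 x 0.532 0.57 zmax 0.167 br 69 153
0.108 25 x 0.535 0.564 zmax 0.15 br 151 187
0.114 25 x 0.536 0.564 zmax 0.145 br 161 192
0.12 22 x 0.534 0.564 zmax 0.145 br 149 198
0.126 10 x 0.533 0.553 zmax 0.155 br 130 196
0.132 36 x 0.534 0.562 zmax 0.154 br 105 159
0.138 5 x 0.543 0.549 zmax 0.144 br 159 174
0.144 6 x 0.543 0.549 zmax 0.145 br 168 176
0.15 6 x 0.543 0.549 zmax 0.147 br 170 182
0.156 9 x 0.543 0.549 zmax 0.146 br 169 179
0.162 5 x 0.541 0.547 zmax 0.144 br 157 178
0.168 7 x 0.541 0.547 zmax 0.15 br 165 178
0.174 6 x 0.542 0.547 zmax 0.147 br 168 185
0.18 9 x 0.54 0.548 zmax 0.146 br 149 179
0.186 5 x 0.54 0.544 zmax 0.148 br 152 166
```

```bash
python3 -c "
from h import *
calc((.572,.053,.19,1.2))"
```

```text
[ 0.7724  0.0985 -0.0018] [-0.0003 -0.0002  0.0228] rows 9.3
```

```bash
python3 -m crank '20 .1 .013 0 0 0 .01;20 .18 .022 0 0 0 .023;20 .26 .032 0 0 0 .023;20 .34 .043 0 0 0 .023;20 .42 .053 0 0 0 .023;20 .5 .063 0 0 0 .023;20 .58 .073 0 0 0 .023;20 .66 .083 0 0 0 .023;20 .72 .092 0 0 0 .023;20 .76 .098 0 0 0 .023;20 .772 .098 0 0 0 .023;20 .772 .098 0 0 0 .023' 
python3 - <<'E'
from h import *
p=imaging.capture("scene");q=imaging.capture("top"); s=ctrl.read_state(); print(s["eef_pos"],s["force"])
for c in(p,q):
    X=cloud(c);x,y,z=X[...,0],X[...,1],X[...,2]
    r=X[(abs(x-.569)<.02)&(y>.19)&(y<.28)&(z>.11)&(z<.16)]
    if len(r): print('rod',len(r),'ymax',np.sort(r[:,1])[-4:].round(3),np.median(r,0).round(3))
    b=X[(((x>.525)&(x<.55))|((x>.59)&(x<.612)))&(y>.19)&(y<.24)&(z>.07)&(z<.095)]; print('bar',len(b),np.percentile(b,[5,50,95],axis=0).round(3).tolist())
m=np.zeros((600,800,3),np.uint8)
a=cv2.resize(p["image"][160:270,220:370],None,fx=3,fy=3,interpolation=2);b=cv2.resize(q["image"][170:250,170:300],None,fx=3,fy=3,interpolation=2)
m[:330,:450]=a;m[330:570,:390]=b;cv2.imwrite("pics/m2.png",m)
E
```

```text
time_s: 6.43
eef_pos: [0.5712, 0.0539, 0.1881]
eef_rot: [-2.195, -2.245, 0.003]
force: [-0.4, -0.2, -3.4]
grip_width: 0.0313
gripper_force: 70.7
[0.57164816 0.0518712  0.18858942] [ 0.13769288  0.64708451 -3.14824974]
rod 78 ymax [0.241 0.241 0.241 0.242] [0.57  0.225 0.138]
bar 63 [[0.526, 0.214, 0.079], [0.539, 0.218, 0.083], [0.609, 0.236, 0.085]]
rod 53 ymax [0.236 0.236 0.238 0.238] [0.569 0.214 0.141]
bar 58 [[0.526, 0.211, 0.077], [0.547, 0.216, 0.083], [0.612, 0.237, 0.088]]
```

View pics/m2.png

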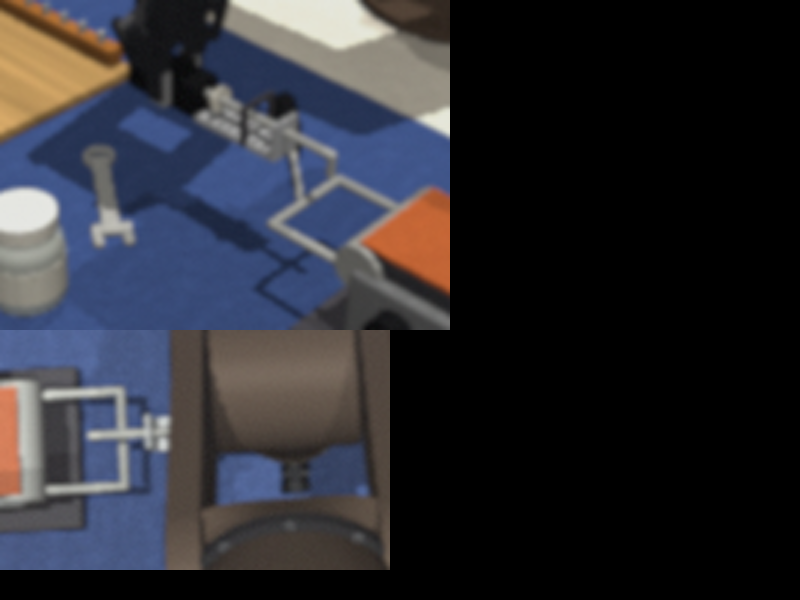

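The hook is above and past the bar. In the top crop, the rod end is at (90,435) and the bar is at column 123. Now I'll lower it.

```bash
python3 -m crank '20 0 0 .03 0 0 0;20 0 0 .06 0 0 0;20 0 0 .08 0 0 0;20 0 0 .09 0 0 0;20 0 0 .09 0 0 0;20 0 0 .09 0 0 0'; python3 -m crank '20 -.01 0 0 0 0 0;20 -.02 0 0 0 0 0;20 -.03 0 0 0 0 0;20 -.04 0 0 0 0 0;20 -.05 0 0 0 0 0;20 -.06 0 0 0 0 0;20 -.06 0 0 0 0 0;20 -.06 0 0 0 0 0'
```

```text
time_s: 7.03
eef_pos: [0.5723, 0.0519, 0.1446]
eef_rot: [-2.199, -2.243, 0.001]
force: [0.6, -0.4, -3.2]
grip_width: 0.0311
gripper_force: 70.7
time_s: 7.7
eef_pos: [0.573, 0.0222, 0.1447]
eef_rot: [-2.2, -2.243, -0.0]
force: [0.1, 4.5, -2.5]
grip_width: 0.0313
gripper_force: 70.8
```

```bash
python3 -m crank '20 -.006 0 0 0 0 0;20 -.012 0 0 0 0 0;20 -.018 0 0 0 0 0;20 -.024 0 0 0 0 0;20 -.03 0 0 0 0 0;20 -.03 0 0 0 0 0;20 -.03 0 0 0 0 0;20 -.03 0 0 0 0 0'; python3 - <<'E'
from h import *
for i in range(2):
  for n in("scene","top"):
    p=imaging.capture(n); s=ctrl.read_state(); X=cloud(p);x,y,z=X[...,0],X[...,1],X[...,2]; br=p["image"].max(-1)
    b=X[(((x>.525)&(x<.55))|((x>.59)&(x<.612)))&(y>.15)&(y<.24)&(z>.07)&(z<.095)]
    m=(abs(x-.571)<.03)&(y>s["eef_pos"][1]+.05)&(y<s["eef_pos"][1]+.15)
    c=X[m&(z>.104)&(z<.125)]-s["eef_pos"]; 
    print(n,s["force"].round(2),s["eef_pos"].round(4),'bar y',np.median(b[:,1]).round(4),'cursor',len(c),np.median(c,0).round(4))
    if i==0: cv2.imwrite(f"pics/{n}3.png",cv2.resize(p["image"][160:270,220:370],None,fx=5,fy=5,interpolation=2))
E
```

```text
time_s: 8.37
eef_pos: [0.5732, 0.0076, 0.1446]
eef_rot: [-2.199, -2.244, -0.0]
force: [1.0, 6.2, -2.1]
grip_width: 0.031
gripper_force: 70.9
scene [ 0.49  6.22 -2.92] [0.5732 0.0077 0.1447] bar y 0.2087 cursor 52 [-0.0008  0.1031 -0.0358]
top [ 0.19  6.74 -3.13] [0.5732 0.0077 0.1446] bar y 0.2061 cursor 42 [-0.0036  0.1021 -0.0343]
scene [ 1.38  5.95 -2.34] [0.5732 0.0077 0.1447] bar y 0.209 cursor 55 [-1.000e-04  1.027e-01 -3.650e-02]
top [ 1.54  6.65 -1.9 ] [0.5732 0.0077 0.1446] bar y 0.2065 cursor 42 [-0.0028  0.1019 -0.0347]
```

View pics/scene3.png

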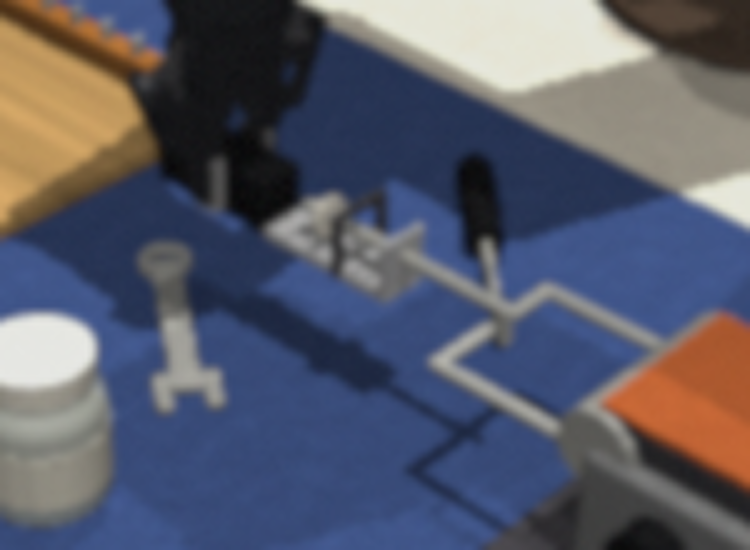

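Hooked: the rod end bends over the bar at about (505,320) and the pointer disc at (330,205) is still behind the cursor arch at (350,240). Rod is about 21 mm out by force and geometry, cursor about 41 mm.

```bash
cat > meas.py <<'E'
from h import *
for n in("scene","top","scene"):
    p=imaging.capture(n); s=ctrl.read_state(); X=cloud(p);x,y,z=X[...,0],X[...,1],X[...,2]
    e=s["eef_pos"]
    b=X[(((x>.525)&(x<.55))|((x>.59)&(x<.612)))&(y>.14)&(y<.24)&(z>.07)&(z<.095)]
    m=(abs(x-.571)<.03)&(y>e[1]+.05)&(y<e[1]+.15)
    c=X[m&(z>.104)&(z<.125)]-e
    d=X[(abs(x-.572)<.014)&(y>e[1]+.05)&(y<e[1]+.128)&(z>.099)&(z<.109)]-e
    print(n,s["time_s"],'F',s["force"].round(1),'rodF',(s["force"][1]/.3).round(1),e.round(4),'bar y',np.median(b[:,1]).round(4),'cur',len(c),np.median(c[:,1]).round(4),'disc',len(d),np.percentile(d[:,1],[10,50,90]).round(4) if len(d) else '')
    cv2.imwrite(f"pics/{n}m.png",p["image"])
E
python3 -m crank '20 -.007 0 0 0 0 0;20 -.014 0 0 0 0 0;20 -.021 0 0 0 0 0;20 -.028 0 0 0 0 0;20 -.035 0 0 0 0 0;20 -.035 0 0 0 0 0;20 -.035 0 0 0 0 0;20 -.035 0 0 0 0 0'; python3 meas.py
```

```text
time_s: 9.23
eef_pos: [0.5735, -0.0097, 0.1446]
eef_rot: [-2.199, -2.243, -0.0]
force: [1.2, 8.0, -2.7]
grip_width: 0.031
gripper_force: 70.9
scene 9.2833 F [ 2.5  8.9 -1.4] rodF 29.5 [ 0.5735 -0.0096  0.1446] bar y 0.2001 cur 49 0.1026 disc 13 [0.0848 0.0875 0.1113]
top 9.3333 F [ 0.2  8.7 -2.2] rodF 29.1 [ 0.5735 -0.0096  0.1446] bar y 0.1971 cur 37 0.1023 disc 5 [0.1057 0.1084 0.123 ]
scene 9.3833 F [ 1.5  8.6 -2.3] rodF 28.5 [ 0.5735 -0.0096  0.1446] bar y 0.2002 cur 53 0.1029 disc 15 [0.0867 0.0901 0.1162]
```

```bash
python3 -m crank '20 -.007 0 0 0 0 0;20 -.014 0 0 0 0 0;20 -.021 0 0 0 0 0;20 -.028 0 0 0 0 0;20 -.035 0 0 0 0 0;20 -.04 0 0 0 0 0;20 -.04 0 0 0 0 0;20 -.04 0 0 0 0 0;20 -.04 0 0 0 0 0'; python3 meas.py
```

```text
time_s: 10.13
eef_pos: [0.5738, -0.0294, 0.1446]
eef_rot: [-2.199, -2.243, -0.001]
force: [0.9, 11.6, -2.5]
grip_width: 0.0311
gripper_force: 70.9
scene 10.1833 F [ 0.9 11.7 -2.5] rodF 39.1 [ 0.5738 -0.0294  0.1446] bar y 0.1908 cur 49 0.103 disc 10 [0.0971 0.0999 0.1031]
top 10.2333 F [ 0.8 11.6 -2.8] rodF 38.6 [ 0.5738 -0.0294  0.1445] bar y 0.1888 cur 38 0.1016 disc 22 [0.0947 0.1003 0.114 ]
scene 10.2833 F [ 0.4 11.6 -2. ] rodF 38.5 [ 0.5738 -0.0294  0.1446] bar y 0.1913 cur 44 0.1033 disc 13 [0.0984 0.0994 0.1129]
```

```bash
python3 -m crank '20 -.004 0 0 0 0 0;20 -.009 0 0 0 0 0;20 -.009 0 0 0 0 0;20 -.009 0 0 0 0 0;20 -.009 0 0 0 0 0'; python3 meas.py; python3 - <<'E'
from h import *
m=np.zeros((600,800,3),np.uint8)
a=cv2.imread("pics/scenem.png")[170:235,260:330];b=cv2.imread("pics/topm.png")[185:225,200:250]
m[:520,:560]=cv2.resize(a,None,fx=8,fy=8,interpolation=2); m[:200,560:800]=cv2.resize(b,None,fx=5,fy=5,interpolation=2)[:,:240]
cv2.imwrite("pics/m4.png",m)
E
```

```text
time_s: 10.7
eef_pos: [0.5739, -0.0339, 0.1446]
eef_rot: [-2.199, -2.243, -0.001]
force: [1.3, 12.1, -3.3]
grip_width: 0.0311
gripper_force: 70.8
scene 10.75 F [ 1.  11.9 -2.9] rodF 39.8 [ 0.5739 -0.0338  0.1446] bar y 0.1914 cur 50 0.1034 disc 15 [0.0987 0.0999 0.1028]
top 10.8 F [ 1.7 12.3 -2.5] rodF 40.8 [ 0.5739 -0.0338  0.1446] bar y 0.1859 cur 45 0.102 disc 11 [0.0966 0.1021 0.1216]
scene 10.85 F [ 0.7 11.5 -2.6] rodF 38.3 [ 0.5739 -0.0338  0.1445] bar y 0.1891 cur 48 0.1032 disc 13 [0.0982 0.101  0.1027]
```

View pics/m4.png

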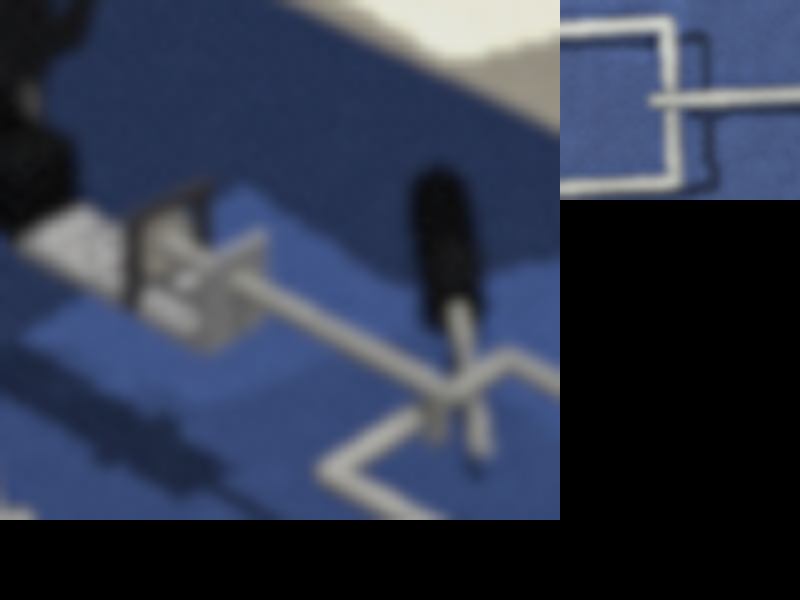

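The pointer disc, at about (165,240), stands inside the cursor arch (130-205, 190-300). I'll hold here, then inch on slightly and hold again.

```bash
python3 -m crank '20 0 0 0 0 0 0;20 0 0 0 0 0 0;20 0 0 0 0 0 0;20 0 0 0 0 0 0;20 0 0 0 0 0 0;20 0 0 0 0 0 0;20 0 0 0 0 0 0;20 0 0 0 0 0 0;20 0 0 0 0 0 0;20 0 0 0 0 0 0;20 0 0 0 0 0 0;20 0 0 0 0 0 0'; python3 -m crank '20 -.006 0 0 0 0 0;20 -.006 0 0 0 0 0;20 -.006 0 0 0 0 0;20 -.006 0 0 0 0 0;20 -.006 0 0 0 0 0;20 -.006 0 0 0 0 0;20 -.006 0 0 0 0 0;20 -.006 0 0 0 0 0;20 -.006 0 0 0 0 0;20 -.006 0 0 0 0 0;20 -.006 0 0 0 0 0;20 -.006 0 0 0 0 0';python3 meas.py; python3 -m crank '20 0 0 0 0 0 0;20 0 0 0 0 0 0;20 0 0 0 0 0 0;20 0 0 0 0 0 0;20 0 0 0 0 0 0;20 0 0 0 0 0 0;'
```

```text
time_s: 11.85
eef_pos: [0.5739, -0.0338, 0.1445]
eef_rot: [-2.198, -2.243, -0.001]
force: [0.4, 12.7, -3.3]
grip_width: 0.0315
gripper_force: 70.8
time_s: 12.85
eef_pos: [0.5739, -0.0367, 0.1445]
eef_rot: [-2.198, -2.243, -0.001]
force: [0.8, 12.4, -3.4]
grip_width: 0.0309
gripper_force: 70.8
scene 12.9 F [ 0.9 12.7 -2.7] rodF 42.2 [ 0.5739 -0.0367  0.1446] bar y 0.1881 cur 48 0.103 disc 18 [0.0986 0.1016 0.1032]
top 12.95 F [ 0.8 12.3 -2.1] rodF 40.9 [ 0.574  -0.0367  0.1446] bar y 0.1849 cur 45 0.1021 disc 13 [0.0868 0.1108 0.1234]
scene 13.0 F [ 1.7 12.5 -2.7] rodF 41.8 [ 0.574  -0.0367  0.1446] bar y 0.1876 cur 48 0.1031 disc 17 [0.0997 0.1016 0.1033]
time_s: 13.5
eef_pos: [0.574, -0.0368, 0.1445]
eef_rot: [-2.198, -2.243, -0.001]
force: [0.9, 12.3, -2.1]
grip_width: 0.0311
gripper_force: 70.8
```

```bash
python3 -m crank '20 .007 0 0 0 0 0;20 .014 0 0 0 0 0;20 .021 0 0 0 0 0;20 .028 0 0 0 0 0;20 .035 0 0 0 0 0;20 .042 0 0 0 0 0;20 .049 0 0 0 0 0;20 .056 0 0 0 0 0;20 .063 0 0 0 0 0;20 .07 0 0 0 0 0;20 .077 0 0 0 0 0;20 .084 0 0 0 0 0';python3 -m crank '20 .007 0 0 0 0 0;20 .014 0 0 0 0 0;20 .021 0 0 0 0 0;20 .028 0 0 0 0 0;20 .035 0 0 0 0 0;20 .042 0 0 0 0 0;20 .049 0 0 0 0 0;20 .056 0 0 0 0 0;20 .063 0 0 0 0 0;20 .07 0 0 0 0 0;20 .07 0 0 0 0 0;20 .07 0 0 0 0 0'; python3 meas.py
```

```text
time_s: 14.5
eef_pos: [0.5733, 0.005, 0.1446]
eef_rot: [-2.199, -2.244, -0.0]
force: [1.1, 6.2, -2.8]
grip_width: 0.0314
gripper_force: 70.8
time_s: 15.5
eef_pos: [0.5724, 0.0395, 0.1446]
eef_rot: [-2.198, -2.244, 0.001]
force: [-0.8, 0.4, -2.8]
grip_width: 0.0311
gripper_force: 70.7
scene 15.55 F [-0.5  0.1 -2.8] rodF 0.4 [0.5724 0.0393 0.1446] bar y 0.2188 cur 56 0.103 disc 15 [0.0573 0.0597 0.1022]
top 15.6 F [ 0.5  0.6 -2.7] rodF 1.9 [0.5724 0.0393 0.1446] bar y 0.2159 cur 9 0.1316 disc 5 [0.1111 0.1153 0.1182]
scene 15.65 F [ 0.9 -0.7 -3. ] rodF -2.3 [0.5725 0.0392 0.1446] bar y 0.2186 cur 55 0.1022 disc 19 [0.0586 0.0614 0.1024]
```

Forces are zero and the bar is back at its rest y, so I'll move the hook clear forward and then straight up.

```bash
python3 -m crank '20 .01 0 0 0 0 0;20 .02 0 0 0 0 0;20 .025 0 0 0 0 0;20 .025 0 0 0 0 0;20 .025 0 0 0 0 0;20 .025 0 -.03 0 0 0;20 .025 0 -.07 0 0 0;20 .025 0 -.12 0 0 0;20 .025 0 -.14 0 0 0;20 .025 0 -.14 0 0 0'; python3 -c "
from h import *
calc((.56,-.337,.2,1.2),(.558,-.337,.092,1.2))"
```

```text
time_s: 16.48
eef_pos: [0.5735, 0.0519, 0.2168]
eef_rot: [2.197, 2.242, 0.005]
force: [0.3, -0.6, -3.7]
grip_width: 0.0311
gripper_force: 70.8
[-0.7771 -0.0429  0.0335] [ 0.0013 -0.     -0.0002] rows 9.3
[-0.777  -0.0478  0.2494] [ 0.0013 -0.     -0.0002] rows 9.8
```

```bash
python3 -m crank '20 -.08 -.005 0 0 0 0;20 -.16 -.01 0 0 0 0;20 -.24 -.015 0 0 0 0;20 -.32 -.02 0 0 0 0;20 -.4 -.025 .01 0 0 0;20 -.48 -.03 .01 0 0 0;20 -.56 -.035 .02 0 0 0;20 -.64 -.04 .03 0 0 0;20 -.72 -.043 .035 0 0 0;20 -.777 -.043 .035 0 0 0;20 -.777 -.043 .035 0 0 0;20 -.777 -.043 .035 0 0 0'; python3 -c "
from h import *
calc((.56,-.337,.11,1.2),(.56,-.337,.0905,1.2))"
```

```text
time_s: 17.48
eef_pos: [0.5578, -0.3385, 0.1953]
eef_rot: [-2.201, -2.24, 0.0]
force: [-0.4, 0.6, -2.9]
grip_width: 0.0312
gripper_force: 70.7
[0.0027 0.0046 0.1706] [-0.0004 -0.0003 -0.0011] rows 2.0
[0.0027 0.0047 0.2096] [-0.0004 -0.0003 -0.0011] rows 2.5
```

```bash
python3 -m crank '20 0 0 .04 0 0 0;20 0 0 .09 0 0 0;20 0 0 .14 0 0 0;20 0 0 .17 0 0 0;20 0 0 .185 0 0 0;20 0 0 .195 0 0 0;20 0 0 .202 0 0 0;20 0 0 .208 0 0 0;20 0 0 .21 0 0 0;20 0 0 .21 0 0 0;20 0 0 .21 0 0 0'; python3 -c "
from h import *
calc((.56,-.337,.0905,1.2))"
```

```text
time_s: 18.4
eef_pos: [0.5589, -0.3371, 0.0928]
eef_rot: [2.198, 2.243, 0.0]
force: [0.3, -0.3, -3.5]
grip_width: 0.0313
gripper_force: 70.6
[0.0002 0.0021 0.0046] [ 0.0002  0.0002 -0.0002] rows 0.1
```

```bash
python3 -m crank '20 0 0 .002 0 0 0;20 0 0 .005 0 0 0;20 0 0 .005 0 0 0;20 0 0 .005 0 0 0;20 0 0 .005 0 0 0'; python3 -m crank '36 0 0 0 0 0 0;42 0 0 0 0 0 0;60 0 0 0 0 0 0;60 0 0 0 0 0 0;60 0 0 0 0 0 0;60 0 0 0 0 0 0;60 0 0 -.03 0 0 0;60 0 0 -.1 0 0 0;60 0 0 -.18 0 0 0;60 0 0 -.26 0 0 0;60 0 0 -.3 0 0 0;60 0 0 -.3 0 0 0'; python3 - <<'E'
from h import *
p=imaging.capture("scene");q=imaging.capture("top")
m=np.zeros((600,800,3),np.uint8)
m[:300,:560]=cv2.resize(p["image"][135:285,140:420],None,fx=2,fy=2,interpolation=2);m[300:600,:520]=cv2.resize(q["image"][130:280,180:440],None,fx=2,fy=2,interpolation=2);cv2.imwrite("pics/m5.png",m)
X=cloud(p);x,y,z=X[...,0],X[...,1],X[...,2]
r=X[(abs(x-.56)<.05)&(y>-.40)&(y<-.13)&(z>.025)&(z<.07)]
for a in np.arange(-.39,-.14,.02):
    k=r[abs(r[:,1]-a)<.01]; print(round(a,2),len(k),k[:,0].mean().round(3) if len(k) else '',k[:,2].max().round(3) if len(k) else '')
E
```

```text
time_s: 18.82
eef_pos: [0.5589, -0.3372, 0.0901]
eef_rot: [2.198, 2.243, 0.0]
force: [-0.9, 0.8, 6.2]
grip_width: 0.0313
gripper_force: 71.6
time_s: 19.82
eef_pos: [0.5606, -0.3382, 0.2452]
eef_rot: [2.193, 2.238, 0.002]
force: [1.1, -1.2, -0.7]
grip_width: 0.0602
gripper_force: 0.0
-0.39 4 0.559 0.051
-0.37 47 0.568 0.053
-0.35 40 0.568 0.054
-0.33 48 0.567 0.055
-0.31 49 0.567 0.053
-0.29 52 0.562 0.054
-0.27 26 0.562 0.054
-0.25 8 0.562 0.054
-0.23 55 0.559 0.059
-0.21 52 0.559 0.052
-0.19 15 0.56 0.047
-0.17 12 0.558 0.047
-0.15 18 0.557 0.044
```

View pics/m5.png

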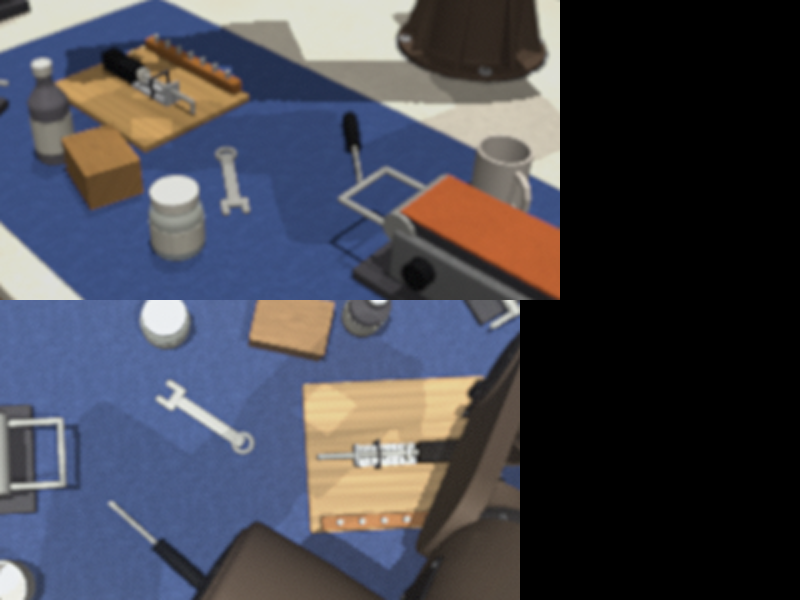

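The scale lies flat on the board, grip around (120,65) and hook end at (195,110) in the upper crop. The yoke is home, the bystanders haven't moved, and the gripper is clear.

```bash
python3 -c "
from h import *
print(ctrl.hand_in())"
```

```text
the job is handed in; nothing more can be done
None
```

I pulled the scale to its cursor clip (rod about 41 mm out, 12.4 N) and held it over 2 s, eased the yoke home, unhooked, laid the scale flat on the board and handed the job in at about 20 s; no verdict was returned.

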